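# Close the storage tub and scan it in

## Task

On this fly-tying bench the lid of the clear storage tub lies loose on the rim: press it down until it is fully home and level at both ends. Then pick up the hand scanner, aim its window at the middle of the barcode label on top of the lid from about 10 cm away (straight down or slanting by up to about 45 degrees, the long side of the window lying across the bars), and hold it steady there for two seconds. Finally lay the scanner gently back on its rubber pad, right way up and lengthwise, and leave the wooden spool, the little bottle, the tool mug and the brush where they stand.

Things in the scene. Friction and masses are not known exactly. Their poses are not given: they have to be found in the camera images.
- tub: clear plastic storage tub, 180 x 120 mm, rim 84 mm above the bench; fixed to the bench. Origin: centre of its underside; x along its 180 mm length (roughly away from the robot), y across, z up. It stands either left or right of the bench's middle, the scanner pad on the other side
- lid: loose blue lid, 190 x 130 mm, plate 6 mm thick, 14 mm skirt outside the rim. Origin: centre of the plate's underside; x along its length, y across, z up. It starts 8 mm proud of the rim on two rubber catches under its ends (x = -79 and +79 mm); each gives way to a push of about 6 N over it and stays down. Fully home, the plate's underside is 84 mm and its top 90 mm above the bench
- lid_near (a point): point on the underside of the lid plate over the catch nearer the robot (lid x = -79 mm)
- lid_far (a point): point on the underside of the lid plate over the catch farther from the robot (lid x = +79 mm)
- label (a point): centre of the white barcode label on the lid's upper face, at lid x = +35 mm, y = 0, 6 mm above the lid's origin. The label is 44 mm (lid x) by 76 mm (lid y); its bars run along lid x and are set side by side along lid y
- scanner: grey hand scanner, 175 mm long, 0.2 kg, lying level on its pad. Handle 32 mm wide, 30 mm high, x = -85 to +45 mm, flat underside at z = 0; tilted head 48 mm wide at x = 42 to 88 mm, z = 19 to 65 mm. Origin: on the underside near mid-length; x towards the head, z up. Balance point near x = 10 mm; grip across the handle at x = -15 to 0 mm
- window (a point): centre of the scanner's dark window (40 x 22 mm), on the head at x = 78, y = 0, z = 29 mm of the scanner. Its own x axis is the beam, 45 degrees downward from the scanner's x (forward and down when the handle is level); its y axis is the scanner's y, the long side of the window and the direction of the scan line
- pad: flat black rubber rest pad, 230 x 110 mm, 4 mm thick, fixed; the scanner starts on it pointing roughly along its +x. Origin: centre of its underside; x along its length
- spool: bare wooden thread spool, 40 mm across, 45 mm high, standing between tub and pad. Origin: centre of its underside. To be left alone
- varnish: small amber glass bottle with a black cap, 40 mm across, 85 mm high, standing between tub and pad. Origin: centre of its underside. To be left alone
- tool_mug: white mug, 72 mm across, 90 mm high, with tools standing in it up to 160 mm high, at the left side. Origin: centre of its underside. To be left alone
- brush: hand brush about 200 mm long, wooden handle, lying at the right side. Origin: middle of its length. To be left alone
There are look-alikes about, which are no part of the job. Of the things like the scanner, leave any that is pink or turquoise; of the rest the larger one is meant.

How it is judged:
On the way, in this order (a step that is already met when the one before it is completed fails the run):
1. the lid is pressed home: both ends down on the rim (z of lid_near in the frame of tub between 0.08 and 0.0865 m and z of lid_far in the frame of tub between 0.08 and 0.0865 m), for 0.2 s.
2. held scanner steady (under 30 mm/s) for 1 s, window 50-160 mm from label, label centre within 15 mm of beam axis, beam within 60 deg of square on, scan line within 20 deg of across the bars (x of label in the frame of window between 0.05 and 0.16 m and y of label in the frame of window between -0.015 and 0.015 m and z of label in the frame of window between -0.015 and 0.015 m and angle between the x axis of window and the z axis of lid, either way round below 1.05 rad and angle between the y axis of window and the y axis of lid, either way round below 0.35 rad and contact force between the fingers and scanner above 1 N and linear speed of scanner below 0.03 m/s and angular speed of scanner below 0.2 rad/s), for 1 s.
At the end, for the whole second after the job is handed in: The lid is home, both ends within 2.5 mm of the rim height; the scanner lies released and at rest on its pad, right way up, its origin within 50 mm along and 35 mm across of the pad's centre and lengthwise within 0.4 rad (either way round); spool, bottle, mug and brush are where they were to 30 mm (all of step 1 and x of scanner in the frame of pad between -0.05 and 0.05 m and y of scanner in the frame of pad between -0.035 and 0.035 m and z of scanner in the frame of pad below 0.008 m and angle between scanner's own z axis and vertical below 0.1 rad and angle between the x axis of scanner and the x axis of pad, either way round below 0.4 rad and linear speed of scanner below 0.02 m/s); the robot touches nothing.
It fails at once if a bystander is shifted by more than 30 mm (distance of any of spool, varnish, tool_mug, brush from where it was at the start of the episode above 0.03 m).
It fails at once if the scanner is let go more than 25 mm above its pad (height (world z) of scanner above 0.029 m and contact force between the fingers and scanner below 0.1 N).
It fails at once if the scanner is set down hard (more than 80 N on the pad) (contact force between scanner and pad above 80 N).
It also fails if it takes over 66 s, if anything falls off the work surface, if the arm or the gripper's body presses on something with over 40 N, if the wrist force passes 120 N, or if a joint passes its speed limit or range.

## Robot

A 7-joint arm with a two-finger parallel gripper is mounted at the origin on the work surface. World frame = base frame: x ahead of the robot, y to its left, z up, the work surface at z = 0. Lengths are in m, angles in rad, forces in N, time in s.
With the tool pointing down it reaches from about 0.425 to 0.925 m from the base axis. Payload 6.8 kg.
Tool frame: the origin (TCP) lies at the very end of the fingers, on their centre line; the grasp point (between the pads) lies 19 mm behind it (grip_point_offset is the distance from the TCP to the grasp point, in m); z points along the fingers, y is the line along which they close (so a half turn about z gives the same grasp; the last joint's range is limited). The gripper opens to 85 mm and grips with 20 to 120 N. Pads are 22 mm wide; open, the fingers measure 114 mm over their backs; the gripper's body (76 mm by 85 mm) begins 54 mm behind the grasp point. The pads swing forward as they close: fully open they stand 13 mm farther back than shut.
Start: joints at [-0.108, 0.477, 0.022, 1.555, -0.011, 1.109, -0.083], TCP at [0.675, 0, 0.231] pointing down, gripper open.
Joint ranges: [-2.96, 2.96], [-0.34, 2.1], [-1.41, 1.46], [0.24, 2.44], [-1.37, 4.51], [0.17, 1.92], [-2.96, 2.96]. Speed limits (rad/s): [2.39, 2.39, 3.14, 3.14, 3.14, 3.14, 3.14].

## Interface

Orientations are given as a unit quaternion [w, x, y, z].
In Python, from station import * gives the robot as it stands.
- The arm moves only by the tool carry_out, never from a script. Its argument "rows" is text: rows parted by semicolons, each of 4 numbers parted by spaces: the shift along the world's x, y, z in mm, then the turn about the world's z in degrees. In form: dx dy dz yaw; .... A call has 1 to 10 rows; each row shifts and turns the commanded pose from where the row before left it; what a row does not reach is not made up. A row lasts 1/8 s, in which the tool goes at most 62.5 mm and 10.7 degrees, less where a joint would pass 70% of its speed; a pose out of reach is approached as far as the arm can. A call is refused whole if a number of a shift passes 62.5 or a number of a turn 10.7, either way. A call with a gripper value outside its range is refused whole. "claw" is the finger opening in mm, from 0 to 85.4, set as the call begins (left out, the last holds). The fingers move at their own pace and stop on an object; "force" is the grip in N (left out, the last holds). Time passes only in rows, so rows that do not move let the fingers close. It gives the time, the measured TCP pose, the force, the opening and the grip force at its end, in the units of the state.
- get_obs(): the state, without advancing time (a new reading comes with each control period).
- read_camera(name): name is "scene" or "side" or "wrist"; returns a dict with "img" (480x640x3 uint8, blue, green, red), "fov_y" (degrees; the focal length in pixels is half the picture's height over the tangent of half this angle, whatever the lens; pixels are square), "cx", "cy" (the principal point, pixels), "world_to_cam" (4x4, takes a point from world to camera coordinates). Camera axes: x right, y up, looking along -z (the intrinsics and any distortion apply to the point x, -y, -z); pixel columns grow to the right and rows downward; lengths in m; the calibration is good to about 2 mm. A picture is of the moment at which its call begins. There is no depth.
- hand_in(): hands the job in; it is judged then, once.
Trained networks look in the newest picture that a camera, given by its name, has taken for a name from the list of things; names that differ only in an ending like _2 or _b are one class to them, and where a whole thing is asked for, a point or a joint stands for the part that bears it (a point fixed in the world has none). Each returns a list of dicts, best first, with "confidence" (0 to 1); they miss things now and then, are a little off and sometimes report something else, mostly with a low value. They report only what shows in the picture. A call takes as long as a camera call. They do not tell look-alikes from the thing itself.
- recognise(camera, thing): "centre" ([column, row] in pixels, amid what is visible of it).
- outline_of(camera, thing): "pixels" (480x640 bool, what is visible of it) and "centre" ([column, row] in pixels, amid what is visible of it).
- place_of(camera, thing): "centre" ([column, row] in pixels: a listed point, or the origin of a listed thing).
The state is a dict: "t": time; "q": joint angles; "joint_vel": joint speeds; "joint_torque": joint torques, N m; "eef_pos": TCP position; "tool_rot": TCP orientation; "contact_force": force on the tool from outside, world axes, zero at the start; "torque": the same for the moment, N m; "gripper_width": opening from 0.0 (shut) to 1.0 (fully open); "grasp_force": force on a finger pad.
Only numpy, scipy, OpenCV 4.12 (cv2) and the standard library are available. Lean on these libraries where they do the work, as an engineer would, in place of code of your own. Each camera call takes 0.05 s, during which the arm holds its last target. There are 200 camera calls.

## Working session

There is one attempt and no reset: what is moved stays moved. The work goes in short steps, Python scripts to look and compute and a tool call to move; the robot and the scene stay as the last step left them, time stands still between calls to the robot, and variables do not carry over. Pictures are saved under pics/ and viewed, at most 10 in all, crops included, and the job is handed in when it is done.

Besides the shell and the picture viewer there is one more tool, called after "Call:" as name(argument=value, ...) on one line, values as JSON. carry_out: Moves the arm, as the interface text tells. Its arguments: {"type":"object","properties":{"rows":{"type":"string"},"claw":{"type":"number"},"force":{"type":"number"}},"required":["rows"]}

```bash
mkdir -p pics; cat > h.py <<'E'
from station import *
import numpy as np, cv2
def ray(c,px):
    f=240/np.tan(np.radians(c["fov_y"])/2); M=np.array(c["world_to_cam"])
    d=np.array([(px[0]-c["cx"])/f,-(px[1]-c["cy"])/f,-1.])
    R=M[:3,:3]; o=-R.T@M[:3,3]; d=R.T@d; return o,d/np.linalg.norm(d)
def onz(c,px,z):
    o,d=ray(c,px); return o+d*(z-o[2])/d[2]
def proj(c,p):
    f=240/np.tan(np.radians(c["fov_y"])/2); q=np.array(c["world_to_cam"])@np.append(p,1)
    return np.array([c["cx"]-f*q[0]/q[2], c["cy"]+f*q[1]/q[2]])
def tri(rs):
    A=0;b=0
    for o,d in rs:
        P=np.eye(3)-np.outer(d,d);A=A+P;b=b+P@o
    return np.linalg.solve(A,b)
E
python3 - <<'E'
from h import *
np.set_printoptions(precision=3,suppress=True)
for n in ["scene","side"]:
    c=read_camera(n); cv2.imwrite(f"pics/{n}0.png",c["img"]); print(n,c["fov_y"],c["cx"],c["cy"],ray(c,(c["cx"],c["cy"])),[k for k in c])
    for t,z in [("tub",0),("lid",.092),("lid_near",.092),("lid_far",.092),("label",.098),("scanner",.004),("window",.033),("pad",0),("spool",0),("varnish",0),("tool_mug",0),("brush",0)]:
        for r in place_of(n,t)[:3]: print(t,np.round(r["centre"]),round(r["confidence"],2),onz(c,r["centre"],z))
E
```

```text
scene 43.27980859805758 322.77748402641635 233.4644694954254 (array([ 1.386, -0.4  ,  0.886]), array([-0.714,  0.322, -0.622])) ['img', 'fov_y', 'cx', 'cy', 'world_to_cam']
tub [242. 322.] 0.87 [ 0.57 -0.2   0.  ]
lid [239. 287.] 0.73 [ 0.565 -0.2    0.092]
lid [237. 316.] 0.64 [ 0.636 -0.226  0.092]
lid_near [233. 260.] 0.55 [ 0.488 -0.188  0.092]
lid_far [238. 318.] 0.61 [ 0.641 -0.226  0.092]
lid_far [241. 324.] 0.48 [ 0.657 -0.224  0.092]
label [237. 295.] 0.82 [ 0.59  -0.211  0.098]
scanner [421. 271.] 0.65 [0.573 0.204 0.004]
scanner [364. 212.] 0.62 [0.332 0.185 0.004]
scanner [262. 244.] 0.55 [ 0.359 -0.086  0.004]
window [240. 236.] 0.95 [ 0.347 -0.134  0.033]
window [448. 282.] 0.75 [0.653 0.218 0.033]
window [435. 202.] 0.7 [0.395 0.345 0.033]
pad [417. 270.] 0.81 [0.565 0.2   0.   ]
spool [325. 273.] 0.6 [0.498 0.01  0.   ]
varnish [346. 309.] 0.64 [0.615 0.005 0.   ]
tool_mug [498. 239.] 0.95 [0.541 0.435 0.   ]
tool_mug [237. 316.] 0.73 [ 0.55  -0.205  0.   ]
brush [111. 342.] 0.9 [ 0.525 -0.447  0.   ]
brush [322. 274.] 0.49 [0.497 0.001 0.   ]
side 53.38181156799324 3
[... 439 characters left out ...]
 0.91 [ 0.609 -0.234  0.098]
scanner [332. 329.] 0.78 [0.324 0.191 0.004]
scanner [250. 380.] 0.78 [0.364 0.409 0.004]
scanner [250. 291.] 0.61 [0.563 0.218 0.004]
window [265. 341.] 0.97 [0.395 0.333 0.033]
window [409. 258.] 0.63 [ 0.314 -0.117  0.033]
window [221. 270.] 0.6 [0.652 0.232 0.033]
pad [254. 287.] 0.89 [0.57  0.199 0.   ]
pad [294. 245.] 0.65 [ 0.617 -0.002  0.   ]
pad [346. 191.] 0.64 [ 0.695 -0.349  0.   ]
spool [185. 345.] 0.73 [0.545 0.433 0.   ]
spool [326. 260.] 0.71 [ 0.501 -0.003  0.   ]
varnish [296. 244.] 0.58 [ 0.615 -0.006  0.   ]
tool_mug [183. 344.] 0.89 [0.551 0.432 0.   ]
tool_mug [255. 287.] 0.68 [0.568 0.196 0.   ]
brush [404. 193.] 0.8 [ 0.535 -0.461  0.   ]
```

View pics/scene0.png

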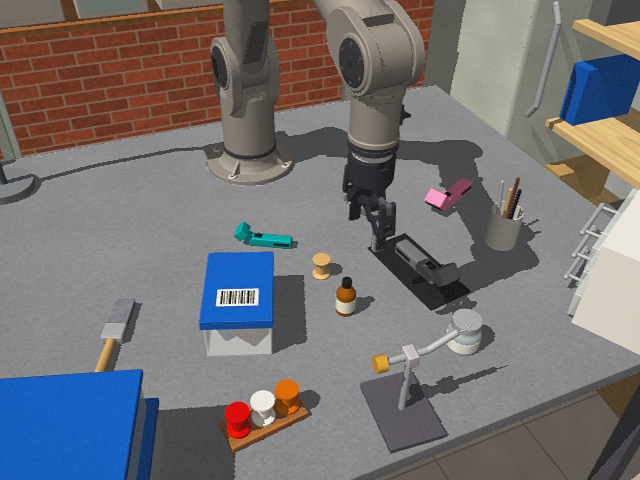

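View pics/side0.png

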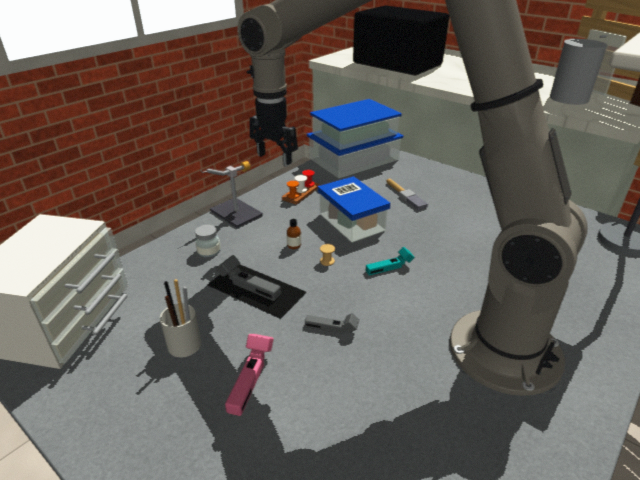

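```bash
python3 - <<'E'
from h import *
import cv2
a=cv2.imread("pics/scene0.png")[170:330,220:480];b=cv2.imread("pics/side0.png")[230:400,200:440]
cv2.imwrite("pics/crop0.png",np.hstack([cv2.resize(a,(400,300)),cv2.resize(b,(400,300))]))
E
```

```text
(no output)
```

View pics/crop0.png

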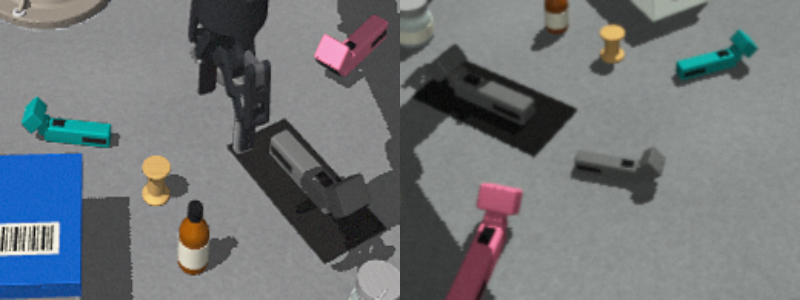

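The image shows several things that could be taken for the scanner, by pixel in the side view:
- grey on the pad: (250,290), scene (421,268)
- small grey: (330,325)
- turquoise: (390,265)
- pink: (250,370)

I choose the larger grey one on the black pad. The tub with the barcode is at scene (238,300), and the stacked tubs behind are not part of the job. Next I refine the lid and scanner poses.

```bash
python3 - <<'E'
from h import *
from scipy.optimize import least_squares
np.set_printoptions(precision=4,suppress=True)
# template-free fits: min-area-quad corners of blue lid top, and pad
C={n:read_camera(n) for n in ["scene","side"]}
seeds={"scene":(220,275),"side":(360,202)}
def quad(mask):
    ct=max(cv2.findContours(mask.astype(np.uint8),0,2)[0],key=cv2.contourArea)
    h=cv2.convexHull(ct)
    for e in np.arange(1,20,.5):
        q=cv2.approxPolyDP(h,e,True)
        if len(q)<=4: return q[:,0,:]
    return q[:,0,:]
for n,c in C.items():
    o=[r for r in outline_of(n,"lid")]
    sx,sy=seeds[n]
    for r in o:
        m=r["pixels"]
        if m[sy,sx] or np.hypot(*(np.array(r["centre"])-seeds[n]))<40:
            q=quad(m); print(n,"lid",r["confidence"],m.sum(),q.tolist()); 
            for p in q: print(onz(c,p,.098)[:2], onz(c,p,.084)[:2])
    hsv=cv2.cvtColor(c["img"],cv2.COLOR_BGR2HSV)
    b=cv2.inRange(hsv,(100,120,60),(130,255,255)); k,l=cv2.connectedComponents(b)
    print("blue px",l[sy,sx],hsv[sy,sx])
    for r in outline_of(n,"scanner"):
        P=np.argwhere(r["pixels"])[:,::-1]; W=np.array([onz(c,p,.02)[:2] for p in P]); m=W.mean(0); u=np.linalg.svd(W-m,full_matrices=False)[2][0]
        print("scanner",r["centre"],r["confidence"],len(P),m,np.degrees(np.arctan2(u[1],u[0])))
    for r in outline_of(n,"pad")[:2]:
        q=quad(r["pixels"]); print("pad",r["confidence"],[onz(c,p,.004)[:2] for p in q])
    for r in place_of(n,"spool")[:1]+place_of(n,"varnish")[:1]: print(r["centre"])
E
```

```text
scene lid 0.7 5379 [[271, 253], [272, 326], [201, 329], [208, 254]]
[ 0.5013 -0.113 ] [ 0.4856 -0.1079]
[ 0.6882 -0.1772] [ 0.6758 -0.1733]
[ 0.6484 -0.2936] [ 0.6353 -0.2917]
[ 0.4576 -0.2304] [ 0.4411 -0.2274]
blue px 2 [107 221 200]
scanner [452.7, 195.2] 0.81 747 [0.3638 0.4072] -69.79780917392458
scanner [259.7, 239.9] 0.81 780 [ 0.3553 -0.0863] 46.75285279251415
scanner [424.9, 265.4] 0.69 1400 [0.5745 0.2147] 16.57717071097438
scanner [363.1, 208.3] 0.45 96 [0.3357 0.1738] 22.443297629594447
pad 0.58 [array([0.4581, 0.1336]), array([0.4452, 0.2403]), array([0.6683, 0.2687]), array([0.6853, 0.1628])]
[325.3, 275.8]
[348.5, 307.5]
side lid 0.58 1874 [[318, 187], [353, 177], [390, 208], [353, 220]]
[ 0.6677 -0.1697] [ 0.6844 -0.1895]
[ 0.6254 -0.2887] [ 0.6412 -0.311 ]
[ 0.4344 -0.2039] [ 0.4463 -0.2244]
[ 0.4767 -0.0879] [ 0.4894 -0.106 ]
blue px 3 [109 221 204]
scanner [247.9, 372.8] 0.91 1703 [0.3676 0.4037] 119.26258014354987
scanner [336.1, 324.4] 0.85 678 [0.3217 0.1864] 38.26271923648331
scanner [391.2, 262.2] 0.75 571 [ 0.3469 -0.0831] 72.84654266365882
scanner [246.4, 282.1] 0.73 1095 [0.5856 0.2025] 178.37616666192375
scanner [327.9, 254.4] 0.52 256 [ 0.4972 -0.0052] 127.98512355944202
pad 0.72 [array([0.6651, 0.2679]), array([0.655 , 0.1577]), array([0.4506, 0.14  ]), array([0.4457, 0.241 ])]
[367.4, 206.0]
[293.9, 245.7]
```

Call:
carry_out(rows="-22 -40 10 0;-22 -40 10 0;-22 -40 10 0;-22 -40 10 0;-22 -40 10 0;0 0 0 0;0 0 0 0", claw=0)

```text
t: 2.78
eef_pos: [0.5653, -0.1993, 0.2813]
tool_rot: [-0.0, 0.707, 0.707, 0.0]
contact_force: [0.0, 0.1, -0.1]
gripper_width: -0.002
grasp_force: 0.0
```

```bash
python3 - <<'E'
from h import *
np.set_printoptions(precision=4,suppress=True)
o=get_obs();print(o["t"],o["eef_pos"],o["tool_rot"],o["contact_force"],o["gripper_width"])
c=read_camera("wrist");cv2.imwrite("pics/w1.png",c["img"])
for t,z in [("lid",.092),("lid_near",.092),("lid_far",.092),("label",.098)]:
    for r in place_of("wrist",t)[:2]: print(t,r["centre"],r["confidence"],onz(c,r["centre"],z)[:2])
for n,s in [("scene",(218,297)),("side",(346,188))]:
    c=read_camera(n); 
    for r in outline_of(n,"label")[:1]:
        print(n,r["centre"],onz(c,r["centre"],.098))
E
```

```text
2.775 [ 0.5653 -0.1993  0.2813] [-0.0001  0.707   0.7072  0.0004] [ 0.0365  0.072  -0.1122] -0.0017829380060127142
lid [313.5, 218.2] 0.88 [ 0.5637 -0.2013]
lid_near [219.4, 188.3] 0.85 [ 0.4897 -0.1774]
lid_far [401.4, 248.9] 0.85 [ 0.6355 -0.2268]
label [352.9, 231.7] 0.72 [ 0.595  -0.2109]
scene [237.4, 287.3] [ 0.5716 -0.2045  0.098 ]
side [353.8, 198.9] [ 0.5424 -0.1805  0.098 ]
```

View pics/w1.png

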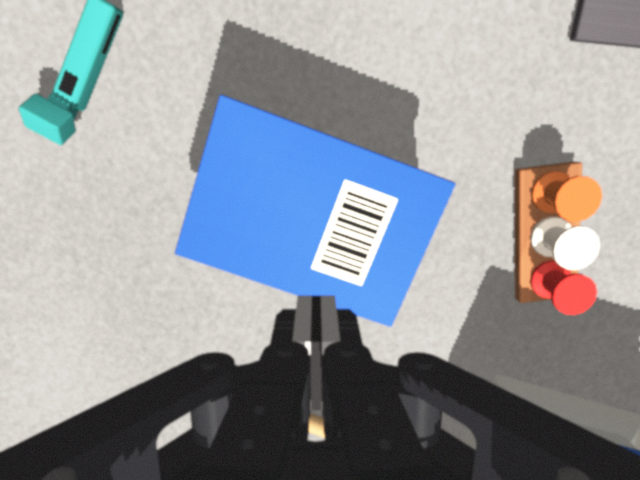

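The label centre is at (355,232) and the lid yaw is about -19°, which agrees with the fit. Next is the near press.

Call:
carry_out(rows="-38 12 0 0;-38 11 -30 0;0 0 -50 0;0 0 -50 0;0 0 -38 0;0 0 -8 0;0 0 -4 0;0 0 -4 0;0 0 -2 0;0 0 0 0")

```text
t: 4.47
eef_pos: [0.4901, -0.1773, 0.0964]
tool_rot: [0.001, 0.707, 0.707, 0.001]
contact_force: [1.0, -0.3, 4.3]
gripper_width: -0.002
grasp_force: 2.3
```

Call:
carry_out(rows="0 0 -2 0;0 0 -2 0;0 0 -2 0;0 0 -1 0;0 0 0 0;0 0 0 0")

```text
t: 5.22
eef_pos: [0.4901, -0.1772, 0.0906]
tool_rot: [0.001, 0.707, 0.707, 0.001]
contact_force: [-4.9, 1.8, 24.3]
gripper_width: -0.001
grasp_force: 11.9
```

Call:
carry_out(rows="0 0 15 0;0 0 15 0;50 -17 0 0;50 -17 0 0;48 -16 0 0;0 0 0 0;0 0 -14 0;0 0 -7 0;0 0 -4 0;0 0 0 0")

```text
t: 6.48
eef_pos: [0.6364, -0.2268, 0.093]
tool_rot: [-0.0, 0.707, 0.707, -0.0]
contact_force: [-0.1, -0.7, -0.1]
gripper_width: -0.001
grasp_force: 0.0
```

Call:
carry_out(rows="0 0 -2 0;0 0 -2 0;0 0 -2 0;0 0 0 0;0 0 0 0")

```text
t: 7.1
eef_pos: [0.6373, -0.227, 0.0901]
tool_rot: [0.0, 0.707, 0.707, 0.0]
contact_force: [-7.1, 3.6, 20.3]
gripper_width: 0.002
grasp_force: 10.0
```

Call:
carry_out(rows="0 0 15 0;0 0 15 0;-50 17 0 0;-50 17 0 0;-48 16 0 0;0 0 0 0;0 0 -15 0;0 0 -10 0;0 0 -3 0;0 0 0 0")

```text
t: 8.35
eef_pos: [0.49, -0.1772, 0.09]
tool_rot: [-0.0, 0.707, 0.707, 0.0]
contact_force: [-5.0, 1.8, 18.4]
gripper_width: 0.002
grasp_force: 8.9
```

Call:
carry_out(rows="0 0 -2 0;0 0 -1 0;0 0 0 0;0 0 0 0")

```text
t: 8.85
eef_pos: [0.4901, -0.1772, 0.0898]
tool_rot: [0.0, 0.707, 0.707, 0.0]
contact_force: [-15.2, 5.8, 48.8]
gripper_width: 0.002
grasp_force: 24.3
```

Call:
carry_out(rows="0 0 40 0;0 0 50 9.8;0 20 50 9.8;8 50 30 9.8;10 55 20 9.8;10 55 0 9.8;10 55 0 9.8;10 55 0 9.8;10 55 0 9.8;7 35 0 9.8", claw=85)

```text
t: 10.1
eef_pos: [0.5545, 0.2067, 0.2754]
tool_rot: [-0.001, 0.012, 1.0, 0.001]
contact_force: [-0.6, -0.5, -0.7]
gripper_width: 0.992
grasp_force: 0.0
```

Call:
carry_out(rows="0 0 0 9.8;0 0 0 0;0 0 0 0")

```text
t: 10.48
eef_pos: [0.5544, 0.2023, 0.2757]
tool_rot: [-0.0, -0.067, 0.998, -0.0]
contact_force: [-0.3, -0.1, 0.2]
gripper_width: 0.995
grasp_force: 0.0
```

```bash
python3 - <<'E'
from h import *
np.set_printoptions(precision=4,suppress=True)
o=get_obs();print(o["t"],o["eef_pos"],o["tool_rot"],o["q"],o["gripper_width"])
c=read_camera("wrist");cv2.imwrite("pics/w2.png",c["img"])
for t,z in [("scanner",.004),("window",.033),("pad",.0)]:
    for r in place_of("wrist",t)[:2]: print(t,r["centre"],r["confidence"],onz(c,r["centre"],z)[:2])
for r in outline_of("wrist","scanner")[:2]:
    P=np.argwhere(r["pixels"])[:,::-1]; W=np.array([onz(c,p,.034)[:2] for p in P]); m=W.mean(0); u=np.linalg.svd(W-m,full_matrices=False)[2][0]
    print(len(P),m,np.degrees(np.arctan2(u[1],u[0])))
E
```

```text
10.475 [0.5544 0.2023 0.2757] [-0.0004 -0.0674  0.9977 -0.0001] [-0.1491  0.3277 -0.3882  1.6912  0.1336  1.1496  1.1322] 0.9952380256458898
scanner [317.5, 218.4] 0.96 [0.5739 0.207 ]
scanner [568.7, 20.1] 0.66 [0.3659 0.4033]
window [501.9, 43.2] 0.68 [0.3989 0.3384]
window [318.3, 304.0] 0.63 [0.653  0.2186]
pad [313.5, 208.0] 0.63 [0.5648 0.2017]
7114 [0.5811 0.2093] 9.00951601894327
6844 [0.3822 0.3745] 110.32159993781426
```

View pics/w2.png

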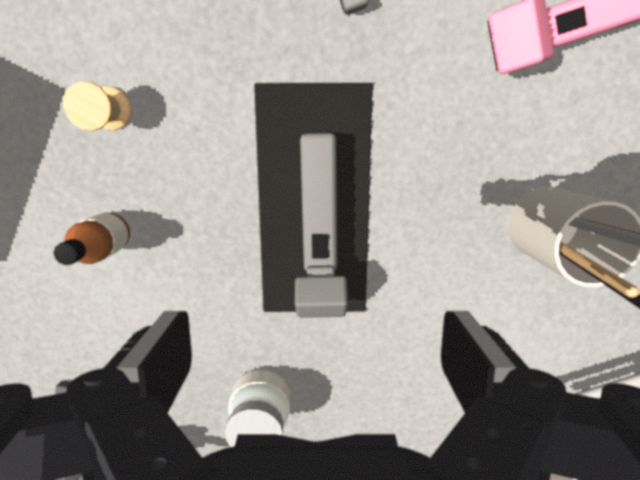

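Call:
carry_out(rows="5 2 -20 0;6 2 -50 0;0 0 -50 0;0 0 -50 0;0 0 -50 0;0 0 -25 0;0 0 -15 0;0 0 -5 0;0 0 0 0;0 0 0 0")

```text
t: 11.98
eef_pos: [0.5658, 0.2074, 0.0124]
tool_rot: [0.001, -0.07, 0.998, 0.0]
contact_force: [-0.7, -0.7, 0.3]
gripper_width: 0.992
grasp_force: 0.0
```

Call:
carry_out(rows="0 -1 -6 0;0 0 0 0;0 0 0 0")

```text
t: 12.35
eef_pos: [0.565, 0.2059, 0.0054]
tool_rot: [-0.0, -0.07, 0.998, -0.0]
contact_force: [0.0, -0.6, -0.4]
gripper_width: 1.0
grasp_force: 0.0
```

Call:
carry_out(rows="0 0 0 0;0 0 0 0;0 0 0 0;0 0 0 0;0 0 0 0;0 0 0 0;0 0 0 0;0 0 0 0", claw=15, force=40)

```text
t: 13.35
eef_pos: [0.5652, 0.2062, 0.0055]
tool_rot: [0.0, -0.07, 0.998, 0.0]
contact_force: [0.6, 0.2, 4.6]
gripper_width: 0.37
grasp_force: 41.3
```

Call:
carry_out(rows="0 0 5 0;0 0 10 0;0 0 25 0;0 0 40 0;0 0 50 0;0 0 25 0;0 0 0 0")

```text
t: 14.22
eef_pos: [0.5662, 0.2064, 0.1626]
tool_rot: [0.002, -0.07, 0.998, 0.001]
contact_force: [-1.0, 0.1, -3.0]
gripper_width: 0.372
grasp_force: 40.7
```

Call:
carry_out(rows="-12 -30 0 -3;-12 -40 0 -3;-12 -40 0 -3;-12 -40 0 -3;-12 -40 0 -3;-12 -40 0 -3;-12 -40 0 -3;-12 -40 0 -3;-12 -30 0 -3;-10 -26 0 -0.5")

```text
t: 15.48
eef_pos: [0.445, -0.1611, 0.1587]
tool_rot: [-0.002, 0.17, 0.985, -0.0]
contact_force: [0.3, 0.9, -2.5]
gripper_width: 0.368
grasp_force: 40.6
```

Call:
carry_out(rows="0 0 -13 0;0 0 -13 0;0 0 0 0;0 0 0 0")

```text
t: 15.98
eef_pos: [0.4472, -0.1592, 0.1341]
tool_rot: [-0.0, 0.169, 0.986, 0.0]
contact_force: [0.5, 0.6, -2.6]
gripper_width: 0.366
grasp_force: 40.4
```

```bash
python3 - <<'E'
from h import *
np.set_printoptions(precision=4,suppress=True)
o=get_obs();print(o["t"],o["eef_pos"],o["tool_rot"],o["contact_force"],o["grasp_force"])
C={n:read_camera(n) for n in ["wrist","scene","side"]}
for n,c in C.items():
  for t,z in [("scanner",.1317),("window",.161),("label",.09)]:
    for r in place_of(n,t)[:2]: print(n,t,r["centre"],r["confidence"],onz(c,r["centre"],z)[:2])
for n,p in [("scene",(.59,-.205,.09))]:
  print([ (n,proj(C[n],(.5318,-.1822+.0-.0067,.161)), proj(C[n],(.596,-.2115,.09))) for n in C])
cv2.imwrite("pics/w3.png",C["wrist"]["img"])
a,b=C["scene"]["img"][180:360,130:370],C["side"]["img"][120:270,260:460]
cv2.imwrite("pics/c3.png",np.hstack([cv2.resize(a,(400,300)),cv2.resize(b,(400,300))]))
E
```

```text
15.975 [ 0.4472 -0.1592  0.1341] [-0.0003  0.1686  0.9857  0.0002] [ 0.4656  0.6373 -2.5641] 40.446311831474304
wrist scanner [386.9, 41.7] 0.96 [ 0.3662 -0.1067]
wrist scanner [318.3, 342.3] 0.77 [ 0.4581 -0.1617]
wrist window [284.0, 17.5] 0.89 [ 0.356  -0.1352]
wrist window [5.9, 443.5] 0.43 [ 0.4438 -0.2652]
scene scanner [263.8, 241.9] 0.66 [ 0.5021 -0.1271]
scene scanner [366.7, 211.2] 0.62 [0.4856 0.1069]
scene window [432.6, 204.3] 0.87 [0.5493 0.2249]
scene window [349.7, 196.2] 0.77 [0.46   0.0778]
scene label [236.7, 298.1] 0.94 [ 0.5906 -0.2122]
side scanner [332.1, 328.1] 0.86 [0.2485 0.2887]
side scanner [386.0, 267.7] 0.76 [0.2722 0.0677]
side window [354.6, 325.4] 0.97 [0.2033 0.2802]
side window [360.4, 181.9] 0.7 [ 0.521  -0.1782]
side label [344.8, 191.3] 0.79 [ 0.5983 -0.2114]
side label [405.3, 196.2] 0.25 [ 0.4433 -0.3011]
[('wrist', array([315.034, 576.219]), array([315.1647, 538.7762])), ('scene', array([236.9173, 246.8801]), array([237.9034, 299.8962])), ('side', array([359.5006, 179.3576]), array([345.4116, 191.528 ]))]
```

View pics/w3.png

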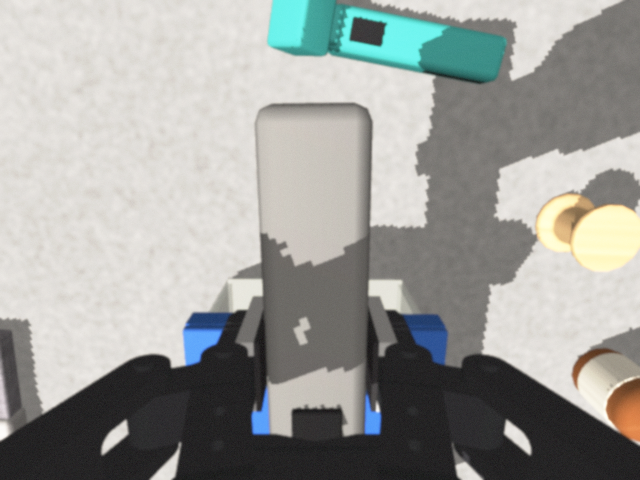

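View pics/c3.png

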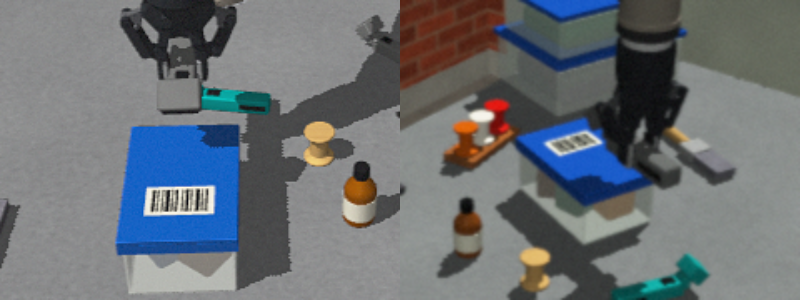

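```bash
python3 - <<'E'
from h import *
c=read_camera("wrist");o=get_obs();t=np.array(o["eef_pos"]);a=np.radians(-19.4)
x=np.array([np.cos(a),np.sin(a),0]);y=np.array([-x[1],x[0],0])
for pitch in (0,3,6):
  for off in (.0086,):
    P=np.radians(pitch); 
    for X,Y,Z in [(-85,16,30),(-85,-16,30),(-85,16,0)]:
      dx=X/1e3+.008;dz=Z/1e3-.02   # nose-down pitch about grip
      X2=dx*np.cos(P)+dz*np.sin(P); Z2=-dx*np.sin(P)+dz*np.cos(P)
      print(pitch,X,Y,Z,proj(c,t+x*(X2-.008+off)+y*Y/1e3+np.array([0,0,Z2+.02-.0015])))
E
```

```text
0 -85 16 30 [377.17686217  92.56765938]
0 -85 -16 30 [251.87355161  92.66936028]
0 -85 16 0 [364.1878704   99.87982113]
3 -85 16 30 [379.36225503  93.98546883]
3 -85 -16 30 [249.61172318  94.09084485]
3 -85 16 0 [365.70661362  95.91106731]
6 -85 16 30 [381.64816309  96.44950928]
6 -85 -16 30 [247.24758585  96.55877981]
6 -85 16 0 [367.31821295  92.41876706]
```

Aim is fine: the scanner is level and in line with the lid. Now I hold it steady.

Call:
carry_out(rows="-2 0 -1 0;0 0 0 0;0 0 0 0;0 0 0 0;0 0 0 0;0 0 0 0;0 0 0 0;0 0 0 0;0 0 0 0;0 0 0 0")

```text
t: 17.88
eef_pos: [0.445, -0.16, 0.1333]
tool_rot: [0.0, 0.169, 0.986, -0.0]
contact_force: [0.3, 0.2, -2.4]
gripper_width: 0.369
grasp_force: 40.5
```

Call:
carry_out(rows="0 0 0 0;0 0 0 0;0 0 0 0;0 0 0 0;0 0 0 0;0 0 0 0;0 0 0 0;0 0 0 0;0 0 0 0;0 0 0 0")

```text
t: 19.12
eef_pos: [0.445, -0.16, 0.1333]
tool_rot: [0.0, 0.169, 0.986, 0.0]
contact_force: [0.4, 0.3, -2.5]
gripper_width: 0.365
grasp_force: 40.5
```

Call:
carry_out(rows="0 0 14 0;0 0 14 0;12 30 0 3;12 40 0 3;12 40 0 3;12 40 0 3;12 40 0 3;12 40 0 3;12 40 0 3;12 40 0 3")

```text
t: 20.38
eef_pos: [0.5418, 0.1512, 0.1626]
tool_rot: [0.001, -0.04, 0.999, -0.0]
contact_force: [1.5, -0.6, -2.6]
gripper_width: 0.367
grasp_force: 40.5
```

Call:
carry_out(rows="12 30 0 3;8 26 0 0.5;0 0 -40 0;0 0 -40 0;0 0 -35 0;0 0 -20 0;0 0 -10 0;0 0 0 0;0 0 0 0")

```text
t: 21.5
eef_pos: [0.562, 0.2064, 0.0176]
tool_rot: [0.001, -0.07, 0.998, 0.0]
contact_force: [-0.0, 0.7, -2.5]
gripper_width: 0.365
grasp_force: 40.5
```

Call:
carry_out(rows="0 0 -5 0;0 0 -3 0;0 0 -2 0;0 0 -1 0;0 0 0 0;0 0 0 0")

```text
t: 22.25
eef_pos: [0.5609, 0.206, 0.0055]
tool_rot: [-0.0, -0.07, 0.998, -0.0]
contact_force: [-2.1, -1.6, 3.6]
gripper_width: 0.37
grasp_force: 41.1
```

Contact with the pad is light, so I release, rise and check.

Call:
carry_out(rows="0 0 0 0;0 0 0 0;0 0 0 0;0 0 0 0;0 0 0 0;0 0 0 0;0 0 0 0;0 0 0 0", claw=85)

```text
t: 23.25
eef_pos: [0.561, 0.206, 0.0053]
tool_rot: [-0.0, -0.07, 0.998, 0.0]
contact_force: [0.2, -0.4, 0.5]
gripper_width: 0.992
grasp_force: 0.0
```

Call:
carry_out(rows="0 0 10 0;0 0 30 0;0 0 50 0;0 0 50 0;0 0 50 0;0 0 50 0;0 0 30 0;0 0 0 0;0 0 0 0")

```text
t: 24.38
eef_pos: [0.5605, 0.2057, 0.2749]
tool_rot: [-0.0, -0.07, 0.998, -0.0]
contact_force: [-0.4, -0.5, -0.5]
gripper_width: 0.992
grasp_force: 0.0
```

```bash
python3 - <<'E'
from h import *
np.set_printoptions(precision=4,suppress=True)
o=get_obs();print(o["t"],o["eef_pos"],o["contact_force"])
c=read_camera("wrist");cv2.imwrite("pics/w4.png",c["img"])
for t,z in [("scanner",.004),("pad",.0)]:
    for r in place_of("wrist",t)[:2]: print(t,r["centre"],r["confidence"],onz(c,r["centre"],z)[:2])
s=read_camera("scene")
for t,z in [("lid_near",.084),("lid_far",.084),("label",.09),("spool",0),("varnish",0),("tool_mug",0),("brush",0)]:
    for r in place_of("scene",t)[:1]: print(t,r["confidence"],onz(s,r["centre"],z)[:2])
E
```

```text
24.375 [0.5605 0.2057 0.2749] [-0.3855 -0.4579 -0.5293]
scanner [317.1, 208.5] 0.95 [0.5699 0.2086]
scanner [566.2, 13.7] 0.7 [0.3667 0.4015]
pad [311.1, 198.8] 0.9 [0.5618 0.2014]
lid_near 0.56 [ 0.492  -0.1804]
lid_far 0.67 [ 0.6385 -0.2289]
label 0.58 [ 0.5957 -0.2135]
spool 0.64 [0.5053 0.0084]
varnish 0.76 [0.6139 0.0078]
tool_mug 0.64 [0.5344 0.4396]
brush 0.55 [ 0.5223 -0.4435]
```

View pics/w4.png

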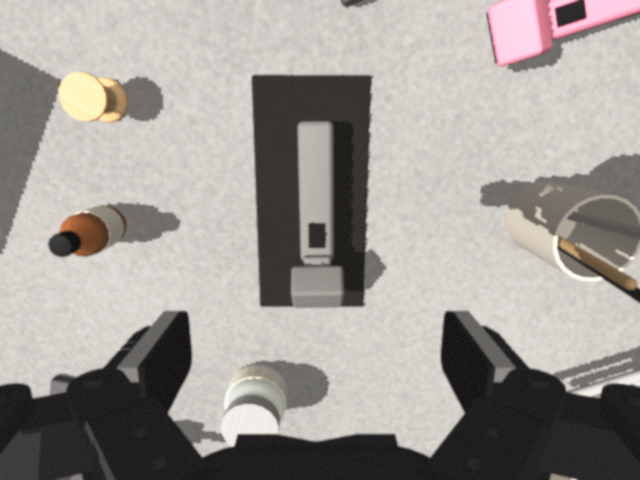

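The scanner lies flat on its pad, from about (315,122) to (317,305), and nothing else has moved.

```bash
python3 -c "
from station import *
print(hand_in())"
```

```text
the job is handed in; nothing more can be done
None
```

I pressed the lid home at both ends, held the scanner on the label for just over 2 s, laid it back on its pad, left the bystanders where they stood and handed the job in at about 24 s of the 66 s; the hand-in returned no verdict.

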